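Find where the stop rail binds, back off and clamp

ROBOT

A 7-joint arm with a two-finger parallel gripper is mounted at the origin on a cart in front of the work surface, level with it; the furniture and walls round the work are solid. World frame = base frame: x ahead of the robot, y to its left, z up, the work surface at z = 0. Lengths are in mm, angles in degrees, forces in N, time in s.
With the tool pointing down it reaches from about 375 to 925 mm from the base axis. Payload 3.1 kg.
Tool frame: the origin (TCP) lies between the finger pads; the fingertips stand ctrl.tip_reach ahead of it and the grasp point (between the pads) lies 5 mm behind it (ctrl.tip_reach is the distance from the TCP to the fingertips, in mm); z points along the fingers, y is the line along which they close (so a half turn about z gives the same grasp; the last joint's range is limited). The gripper opens to 85 mm and grips with 20 to 120 N. Pads are 22 mm wide; open, the fingers measure 114 mm over their backs; the gripper's body (76 mm by 85 mm) begins 54 mm behind the grasp point. The pads swing forward as they close: fully open they stand 13 mm farther back than shut.
Start: joints at [68.48, 21.939, 2.515, 91.553, -1.026, 66.532, -2.859], TCP at [178.276, -625.077, 245.269] pointing down, gripper open.
Joint ranges: [-149.38, 149.38], [-23.57, 123.04], [-84.95, 90], [0, 143.3], [-89.99, 269.99], [3.08, 112.72], [-163.45, 163.45]. Speed limits (degrees/s): [159.86, 159.86, 180, 180, 180, 180, 180].

INTERFACE

Orientations are given as a 3x3 rotation matrix whose columns are the frame's x, y, z axes.
In Python, from rig import read_state, optics, close_job, ctrl gives the robot as it stands.
- The arm moves only by the tool apply_moves, never from a script. Its argument "commands" is a list of rows, each a list of 2 entries, a list of its own where there are three numbers: the shift along the tool's x, y, z in mm, then the turn about the tool's z in degrees. In form: [[[x, y, z], twist], ...]. A call has 1 to 20 rows; each row shifts and turns the commanded pose from where the row before left it, along the tool's axes as they then stand; what a row does not reach is not made up. A row lasts 1/8 s, in which the tool goes at most 62.5 mm and 10.7 degrees, less where a joint would pass 70% of its speed; a pose out of reach is approached as far as the arm can. A call is refused whole if a number of a shift passes 62.5 or a number of a turn 10.7, either way. A call with a gripper value outside its range is refused whole. "fingers" is the opening, from 0 (shut) to 1 (fully open), set as the call begins (left out, the last holds). The fingers move at their own pace and stop on an object; "grip_force" is the grip in N (left out, the last holds). Time passes only in rows, so rows that do not move let the fingers close. It gives the time, the measured TCP pose, the force, the opening and the grip force at its end, in the units of the state.
- read_state(): the state, without advancing time (a new reading comes with each control period).
- optics.snapshot(name): name is "scene" or "side" or "wrist"; returns the picture (480x640x3 uint8, blue, green, red); there is no depth.
- optics.get_calibration(name): a dict with "fx", "fy", "cx", "cy" (pixels), "extrinsics" (4x4, takes a point from world to camera coordinates). Camera axes: x right, y up, looking along -z (the intrinsics and any distortion apply to the point x, -y, -z); pixel columns grow to the right and rows downward; lengths in mm; the calibration is good to about 2 mm. The wrist camera is an equidistant fisheye: a pixel r from the principal point sees the ray r / f radians off the axis. A picture is of the moment at which its call begins: read the wrist's pose just before it. get_calibration takes no time and is no camera call; for the wrist camera it gives the pose at the moment of the call.
- close_job(): hands the job in; it is judged then, once.
The state is a dict: "time": time; "joint_pos": joint angles; "qvel": joint speeds; "joint_efforts": joint torques, N m; "tcp_pos": TCP position; "tcp_rot": TCP orientation; "contact_force": force on the tool from outside, world axes, zero at the start; "torque": the same for the moment, N m; "opening": finger opening in mm; "gripper_force": force on a finger pad.
Only numpy, scipy, OpenCV 4.12 (cv2) and the standard library are available. Lean on these libraries where they do the work, as an engineer would, in place of code of your own. Each camera call takes 0.05 s, during which the arm holds its last target. There are 200 camera calls.

TASK

The brass carriage of the stop rail binds somewhere along its track: take it by its black wing knob and slide it towards the red tell-tale, pushing the tell-tale ahead, until you just feel it bind, gently, without forcing it. Then draw the carriage back so that it stands about 10 mm clear of the tell-tale, which stays behind to mark the tight spot, and there turn the wing knob clockwise by about 60 degrees until it is tight, and let go. Do not touch the tell-tale yourself, and leave the other things on the bench where they are.

Things in the scene. Friction and masses are not known exactly. Their poses are not given: they have to be found in the camera images.
- rail: fixed stop rail screwed to the bench: aluminium base plate 56 (x) x 310 (y) x 8, steel rail 26 wide on it up to 24 high, dark end blocks up to 34 high at y = +-143. Origin: centre of the underside. The track runs along its own y axis.
- carriage: brass carriage on the rail, 50 (x) x 44 (y), top 44 above the bench, wing knob on it. Axes parallel to the rail's, origin at bench height under its middle. Slides along the rail's y only, its middle from y = -90 to +90; starts 0 to 30 from the -y end. Drag 2 N, 3 N while pushing the tell-tale, against any motion, so at rest one may feel up to 3 N less than the resistance.
- carriage_front (a point): middle of the carriage's +y end face (22 in +y from its middle, 35 above the bench); axes as the rail's. The tell-tale is in front of this face.
- clamp_grip (a point): point to grip on the black wing knob: on its turning axis over the carriage's middle, 72 above the bench. The wing is a flat upright bar 36 long along this point's own x, 10 thick along its y, from 54 to 88 above the bench; below it only a washer (44 to 47) on the carriage top. Pinch it across its thickness; with the knob loose that pinches along the track.
- clamp (a joint): turn of the wing knob, rad: near 0 = loose (starts 0 to 0.15), grows clockwise seen from above, stop at 1.22; friction about 0.08 N m. 0.9 or more counts as tight. The clamped knob holds its place but does not add drag.
- telltale: red tell-tale rider on the rail, on the +y side of the carriage: 40 (x) x 10 (y), from 11 to 36 above the bench; axes parallel to the rail's, origin at bench height under its middle. The carriage pushes it ahead in +y; drag 0.8 N; it stays where it is left. Never touch it with the robot.
- telltale_back (a point): middle of the tell-tale's -y face, which the carriage's front face pushes; the gap is the distance in the rail's y from carriage_front to this point
- gib: running strip hidden inside the rail; fixed, origin as the rail's. Somewhere on it, unseen and not given, is the tight spot: with the carriage 62 to 165 from the -y end of its travel it meets a springy resistance of about 3.5 N per mm, on top of the drag, against going further in +y only. 3 N of it for 0.1 s counts as found, more than 10 N as forced. It vanishes when drawn back.
- pliers_flat: flat pliers with red handles, 44x140x10, lying on the bench. A bystander; origin under its middle.
- jar_blue: screw-top jar, white lid, blue label, 60 across, 72 high. A bystander; origin under its middle.
- brush_brass: brass-wire hand brush, 13x200x24, lying. A bystander; origin under its middle.
- bench_block: square steel block, 56x56x31. A bystander; origin under its middle.
- carton_small_0: small white carton, 58x85x28. A bystander; origin under its middle.

How it is judged (in metres and radians):
On the way, in this order (a step that is already met when the one before it is completed fails the run):
1. the carriage has been pushed against the tight spot and presses on it with more than 3 N (contact force between carriage and gib above 3 N), for 0.1 s.
2. the carriage is drawn back 6 to 15 mm clear of the tell-tale, free of the tight spot, the knob not yet tightened (y of telltale_back in the frame of carriage_front between 0.006 and 0.015 m and contact force between carriage and gib below 0.3 N and value of joint clamp below 0.5 rad), for 0.2 s.
3. the wing knob is tightened (0.9 rad or more) (value of joint clamp above 0.9 rad), for 0.2 s.
At the end, for the whole second after the job is handed in: The carriage stands still, 6 to 15 mm clear of the tell-tale and free of the tight spot (under 0.3 N), with the wing knob turned clockwise to 0.9 rad or more (y of telltale_back in the frame of carriage_front between 0.006 and 0.015 m and contact force between carriage and gib below 0.3 N and value of joint clamp above 0.9 rad and linear speed of carriage below 0.01 m/s); the robot touches nothing.
It fails at once if the carriage forced into the tight spot with more than 10 N (contact force between carriage and gib above 10 N).
It fails at once if the robot touches the tell-tale (contact force between any of the fingers, the arm and telltale above 0.5 N).
It fails at once if a bystander moved by more than 30 mm (distance of any of pliers_flat, jar_blue, brush_brass, bench_block, carton_small_0 from where it was at the start of the episode above 0.03 m).
It also fails if it takes over 51 s, if anything falls off the work surface, if the arm or the gripper's body presses on something with over 40 N, if the wrist force passes 120 N, or if a joint passes its speed limit or range.

## Working session

There is one attempt and no reset: what is moved stays moved. The work goes in short steps, Python scripts to look and compute and a tool call to move; the robot and the scene stay as the last step left them, time stands still between calls to the robot, and variables do not carry over. Pictures are saved under pics/ and viewed, at most 10 in all, crops included, and the job is handed in when it is done.

Besides the shell and the picture viewer there is one more tool, called by a JSON object that holds its "fn" and its "kwargs". apply_moves: Moves the arm, as the interface text tells. Its arguments: {"type":"object","properties":{"commands":{"type":"array","items":{"type":"array"}},"fingers":{"type":"number"},"grip_force":{"type":"number"}},"required":["commands"]}

```bash
mkdir -p pics; ls; python3 - <<'E'
from rig import read_state, optics, close_job, ctrl
import cv2,numpy as np
print(ctrl.tip_reach); s=read_state(); print({k:np.round(v,2).tolist() for k,v in s.items()})
for n in ("scene","side"):
    cv2.imwrite(f"pics/{n}0.png",optics.snapshot(n)); c=optics.get_calibration(n); print(n,{k:np.round(v,3).tolist() for k,v in c.items()})
E
```

```text
pics
14.0
{'time': 0.0, 'joint_pos': [68.48, 21.99, 2.51, 91.65, -1.03, 66.53, -2.86], 'qvel': [-0.07, -0.05, 0.0, -0.01, 0.05, 0.08, -0.02], 'joint_efforts': [-0.0, -43.35, 1.02, -24.95, 0.01, 0.01, -0.0], 'tcp_pos': [178.01, -624.17, 243.85], 'tcp_rot': [[0.96, 0.27, -0.0], [0.27, -0.96, 0.0], [-0.0, -0.0, -1.0]], 'contact_force': [-1.11, -1.04, -0.72], 'torque': [-0.02, 0.02, 0.05], 'gripper_force': 0.0, 'opening': 85.45}
scene {'fx': 618.389, 'fy': 618.389, 'cx': 329.241, 'cy': 238.347, 'extrinsics': [[-0.655, -0.755, -0.007, 346.557], [0.288, -0.259, 0.922, -254.71], [-0.698, 0.602, 0.387, -1033.351], [0.0, 0.0, 0.0, 1.0]]}
side {'fx': 611.776, 'fy': 611.776, 'cx': 318.461, 'cy': 232.398, 'extrinsics': [[0.932, -0.363, 0.021, -525.897], [0.206, 0.577, 0.79, -161.13], [-0.299, -0.732, 0.613, -1518.28], [0.0, 0.0, 0.0, 1.0]]}
```

View pics/scene0.png

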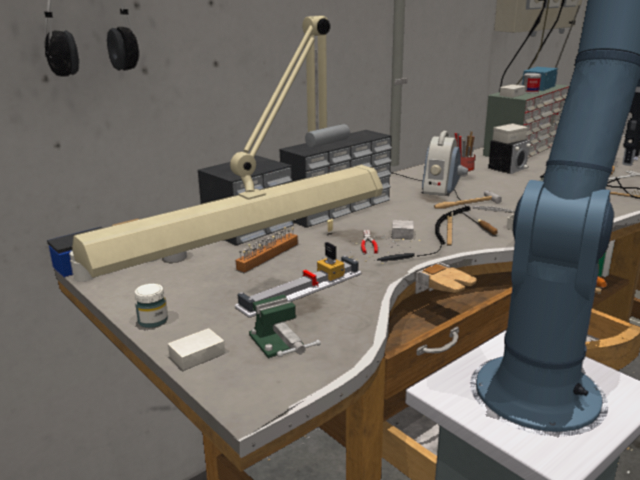

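View pics/side0.png

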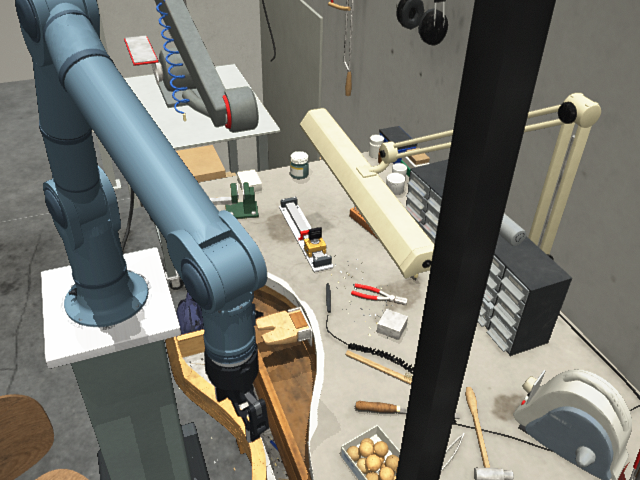

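Scene view: the rail runs from (240,305) to (358,270), with the carriage at about (332,267), the black knob at (330,250) and the red tell-tale at (310,277). In the side view the carriage is at (315,245), red at (305,233). A lamp shade hangs nearby. I'll zoom in on both views.

```bash
python3 - <<'E'
import cv2,numpy as np
a=cv2.imread("pics/scene0.png")[230:320,225:375]; b=cv2.imread("pics/side0.png")[185:280,270:345]
a=cv2.resize(a,None,fx=3.2,fy=3.2,interpolation=cv2.INTER_CUBIC)  # 480x288
b=cv2.resize(b,None,fx=4,fy=4,interpolation=cv2.INTER_CUBIC) #300x380
o=np.zeros((390,790,3),np.uint8); o[:288,:480]=a; o[:380,485:785]=b
cv2.imwrite("pics/zoom.png",o)
E
cat > h.py <<'E'
import numpy as np,cv2
from rig import read_state, optics
def ray(n,u,v,c=None):
    c=c or optics.get_calibration(n); E=np.array(c["extrinsics"]); x=(u-c["cx"])/c["fx"]; y=(v-c["cy"])/c["fy"]
    if n=="wrist":
        r=np.hypot(x,y); k=np.sin(r)/max(r,1e-9); d=np.array([x*k,-y*k,-np.cos(r)])
    else: d=np.array([x,-y,-1.])
    R=E[:3,:3]; return -R.T@E[:3,3], R.T@d/np.linalg.norm(d)
def onz(n,u,v,z,c=None):
    o,d=ray(n,u,v,c); return o+d*(z-o[2])/d[2]
def tri(p,q,a="scene",b="side"):
    o1,d1=ray(a,*p); o2,d2=ray(b,*q)
    t=np.linalg.lstsq(np.c_[d1,-d2],o2-o1,rcond=None)[0]; A=o1+t[0]*d1;B=o2+t[1]*d2
    return (A+B)/2,np.linalg.norm(A-B)
def px(n,P,c=None):
    c=c or optics.get_calibration(n); E=np.array(c["extrinsics"]); p=E[:3,:3]@P+E[:3,3]; X,Y,Z=p[0],-p[1],-p[2]
    if n=="wrist":
        r=np.hypot(X,Y); k=np.arctan2(r,Z)/max(r,1e-9); return c["cx"]+c["fx"]*X*k,c["cy"]+c["fy"]*Y*k
    return c["cx"]+c["fx"]*X/Z,c["cy"]+c["fy"]*Y/Z
E
python3 - <<'E'
from h import *
np.set_printoptions(precision=0,suppress=True)
for n,p,q in [("knob",(330,248),(315,233)),("red",(309,276),(304,233)),("lampfar",(75,245),(304,118)),("lampnear",(380,180),(430,262)),("jarlid",(150,290),(300,157)),("viseL",(262,312),(236,190))]:
    print(n,*tri(p,q))
print(onz("scene",243,303,34),onz("scene",353,262,34),onz("side",290,201,34),onz("side",322,259,34))
E
```

```text
knob [546. -19.  75.] 3.0835200578021023
red [540.  47.  28.] 4.135863582223067
lampfar [701. 475. 162.] 33.11064370599698
lampnear [ 703. -319.  150.] 31.986315914872417
jarlid [645. 372.  67.] 0.4686884412315434
viseL [409. 261.  70.] 12.437883814519223
[528. 231.  34.] [524. -68.  34.] [550. 197.  34.] [542. -82.  34.]
```

View pics/zoom.png

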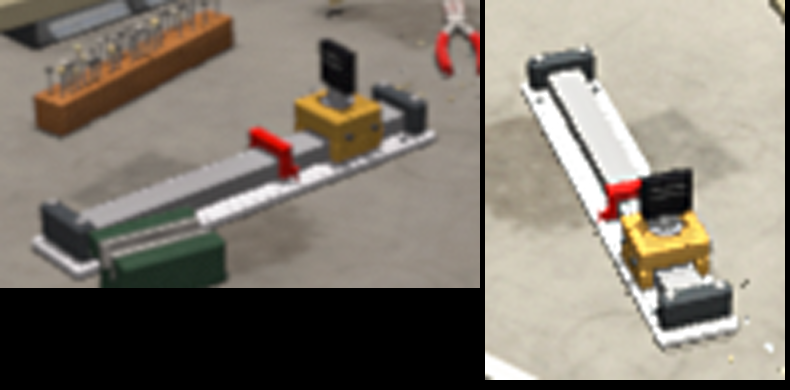

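```bash
python3 - <<'E'
from h import *
np.set_printoptions(precision=1,suppress=True)
f,e1=tri((246,295.6),(288.8,198)); n,e2=tri((349.4,258.8),(321.8,257)); print(f,e1,n,e2,np.degrees(np.arctan2(*(f-n)[1::-1])), np.linalg.norm(f-n))
k,e=tri((225+338/3.2,230+65/3.2),(270+182/4,185+190/4)); print("knob mid",k,e)
E
```

```text
[550.3 209.5  35.3] 1.7008071448148117 [543.5 -74.7  34. ] 1.52167691015787 88.64221037260967 284.3059796927902
knob mid [546.2 -18.3  72.3] 3.563995688420014
```

{"fn": "apply_moves", "kwargs": {"commands": [[[0,0,-40],0],[[40,-40,-20],5],[[40,-45,0],5],[[40,-45,0],3],[[40,-45,0],0]], "fingers": 1}}

```text
time: 0.72
tcp_pos: [309.8, -426.1, 304.9]
tcp_rot: [[0.999, 0.05, -0.0], [0.05, -0.999, 0.0], [-0.0, -0.0, -1.0]]
contact_force: [0.6, -0.3, -0.3]
opening: 85.5
gripper_force: 0.0
```

{"fn": "apply_moves", "kwargs": {"commands": [[[32,-49,0],0],[[32,-49,0],0],[[32,-49,0],0],[[32,-49,0],0],[[32,-49,0],0],[[32,-49,0],0],[[32,-49,20],0],[[32,-49,30],0],[[0,0,20],4.2],[[0,0,0],0]]}}

```text
time: 1.98
tcp_pos: [541.7, -25.5, 234.2]
tcp_rot: [[1.0, -0.02, -0.006], [-0.02, -1.0, 0.0], [-0.006, -0.0, -1.0]]
contact_force: [1.1, -1.2, -0.8]
opening: 84.8
gripper_force: 0.0
```

```bash
python3 - <<'E'
from h import *
s=read_state(); c=optics.get_calibration("wrist"); im=optics.snapshot("wrist"); cv2.imwrite("pics/w1.png",im)
import json; json.dump({k:np.array(v).tolist() for k,v in c.items()},open("w1.json","w"))
print(s["tcp_pos"],s["joint_pos"],s["tcp_rot"]); print(c["fx"],px("wrist",np.array([546.,-19,72]),c),px("wrist",np.array([550.,209,34]),c))
E
```

```text
[541.66325517 -25.48148348 234.23392376] [ 22.35061911  13.20752058 -27.09182233 105.74432584   6.66233708
  62.94473793 -98.33814813] [[ 9.99785471e-01 -1.98791385e-02 -5.81642997e-03]
 [-1.98776347e-02 -9.99802370e-01  3.16248559e-04]
 [-5.82156722e-03 -2.00563844e-04 -9.99983034e-01]]
371.64829954431775 (np.float64(304.65021305070735), np.float64(212.05351089669472)) (np.float64(86.89303089819592), np.float64(205.6033526575033))
```

View pics/w1.png

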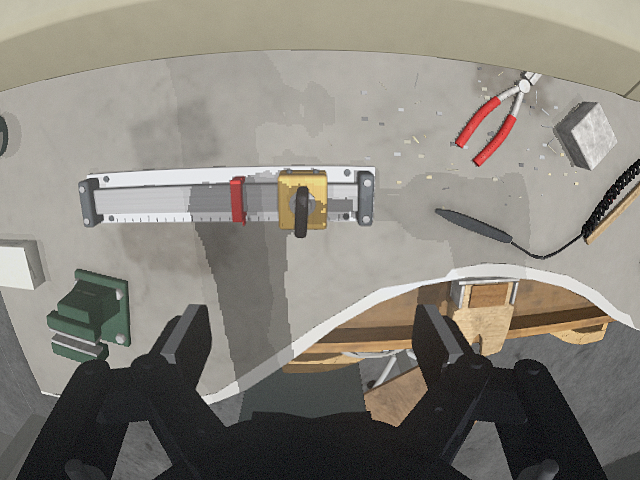

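Wrist view: the carriage spans (279–327, 171–229), the wing is at about (301,213), the tell-tale is at (238,200) and the vise is well off to the side. J7 would run out of range while tightening, so I'll take the half-turn grasp.

{"fn": "apply_moves", "kwargs": {"commands": [[[0,0,0],-10.6],[[0,0,0],-10.6],[[0,0,0],-10.6],[[0,0,0],-10.6],[[0,0,0],-10.6],[[0,0,0],-10.6],[[0,0,0],-10.6],[[0,0,0],-10.6],[[0,0,0],-10.6],[[0,0,0],-10.6],[[0,0,0],-10.6],[[0,0,0],-10.6],[[0,0,0],-10.6],[[0,0,0],-10.6],[[0,0,0],-10.6],[[0,0,0],-10.6],[[0,0,0],-10.6],[[0,0,0],0],[[0,0,0],0]]}}

```text
time: 4.4
tcp_pos: [543.8, -27.0, 237.4]
tcp_rot: [[-1.0, 0.023, 0.001], [0.023, 1.0, -0.001], [-0.001, -0.001, -1.0]]
contact_force: [-0.8, -0.1, 0.0]
opening: 85.8
gripper_force: 0.0
```

```bash
python3 - <<'E'
from h import *
np.set_printoptions(precision=3,suppress=True)
s=read_state(); c=optics.get_calibration("wrist"); im=optics.snapshot("wrist"); cv2.imwrite("pics/w2.png",im)
import json; json.dump({k:np.array(v).tolist() for k,v in c.items()},open("w2.json","w"))
print(s["tcp_pos"],s["joint_pos"],s["tcp_rot"],s["contact_force"]); print(px("wrist",np.array([546.,-19,72]),c),px("wrist",np.array([550.,209,34]),c))
x,y=map(int,px("wrist",np.array([546.,0,60]),c)); x0,y0=max(0,x-120),max(0,y-80); print(x0,y0)
cv2.imwrite("pics/w2z.png",cv2.resize(im[y0:y0+160,x0:x0+240],None,fx=3.3,fy=3.3,interpolation=cv2.INTER_CUBIC))
E
```

```text
[543.78  -27.033 237.388] [ 43.975  18.396 -52.992 104.668  16.221  64.871  74.093] [[-1.     0.023  0.001]
 [ 0.023  1.    -0.001]
 [-0.001 -0.001 -1.   ]] [-0.769 -0.109  0.044]
(np.float64(319.8849612978331), np.float64(216.58773179898196)) (np.float64(535.0460978710944), np.float64(207.95050369208712))
221 132
```

View pics/w2z.png

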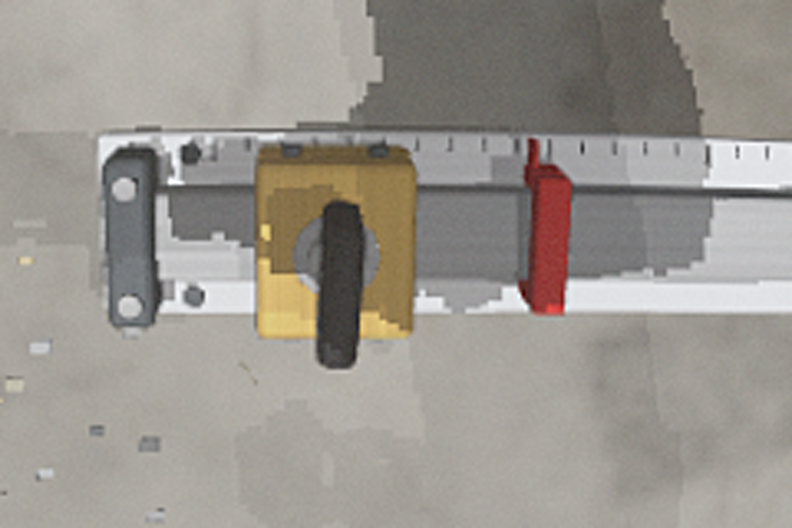

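The zoom shows the wing from (343,203) to (337,366), the washer centred at (336,257), the carriage top at x 257–415, y 163–337, and the tell-tale top at x 538–570.

```bash
python3 - <<'E'
from h import *
import json
np.set_printoptions(precision=1,suppress=True)
c=json.load(open("w2.json")); P=lambda a,b,z: onz("wrist",221+a/3.3,132+b/3.3,z,c)[:2]
print("washer",P(336,257,47),"carr",P(257,250,44),P(415,250,44),P(336,163,44),P(336,337,44))
print("wing ends z88",P(342,205,88),P(338,363,88)); print("tell back/front",P(538,240,36),P(570,240,36)); print("block",P(131,237,34))
E
```

```text
washer [547.  -15.8] carr [545.3 -37.1] [546.2   5.8] [521.8 -15.4] [570.7 -16.1]
wing ends z88 [523.6 -15.4] [562.5 -16.8]
tell back/front [545.9  41.4] [546.   50.6]
block [543.1 -72.8]
```

{"fn": "apply_moves", "kwargs": {"commands": [[[-2,11.3,0],0],[[0,0,40],0],[[0,0,40],0],[[0,0,40],0],[[0,0,28],0],[[0,0,14],0],[[0,0,4],0],[[0,0,0],0],[[0,0,0],0],[[0,0,0],0],[[0,0,0],0]], "grip_force": 30}}

```text
time: 5.82
tcp_pos: [546.1, -14.9, 71.3]
tcp_rot: [[-1.0, 0.019, 0.001], [0.019, 1.0, -0.0], [-0.001, -0.0, -1.0]]
contact_force: [0.1, 0.5, -0.7]
opening: 85.7
gripper_force: 0.0
```

```bash
python3 - <<'E'
from h import *
np.set_printoptions(precision=3,suppress=True)
s=read_state(); c=optics.get_calibration("wrist"); im=optics.snapshot("wrist"); cv2.imwrite("pics/w3.png",im)
print(s["tcp_pos"],s["joint_pos"],s["contact_force"],s["torque"])
E
```

```text
[546.131 -14.879  71.299] [ 34.861  31.587 -45.233 111.301  29.462  49.18   62.862] [ 0.132  0.503 -0.724] [ 0.046 -0.028 -0.021]
```

View pics/w3.png

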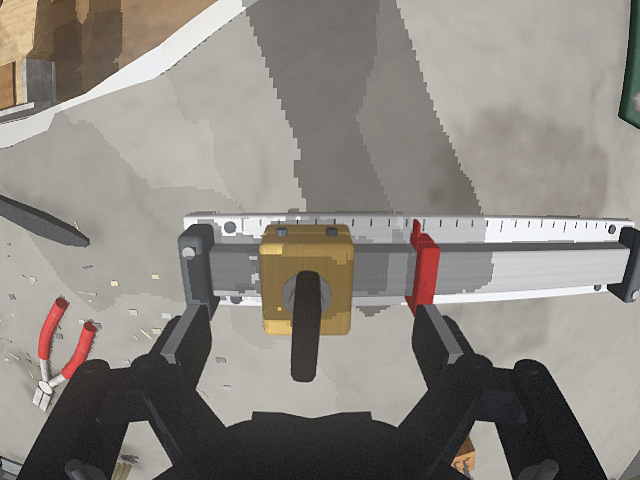

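The wing sits between the fingers and the fingertips are above the tell-tale, so I'll close.

{"fn": "apply_moves", "kwargs": {"commands": [[[0,0,1],0],[[0,0,1],0],[[0,0,0],0],[[0,0,0],0],[[0,0,0],0],[[0,0,0],0],[[0,0,0],0],[[0,0,0],0]], "fingers": 0, "grip_force": 40}}

```text
time: 6.88
tcp_pos: [546.0, -15.1, 69.1]
tcp_rot: [[-1.0, 0.019, 0.0], [0.019, 1.0, -0.001], [-0.0, -0.001, -1.0]]
contact_force: [-2.5, -1.7, 5.8]
opening: 9.8
gripper_force: 63.7
```

{"fn": "apply_moves", "kwargs": {"commands": [[[0,3,0],0],[[0,3,0],0],[[0,3,0],0],[[0,3,0],0],[[0,3,0],0],[[0,3,0],0],[[0,3,0],0],[[0,3,0],0],[[0,1,0],0],[[0,1,0],0],[[0,1,0],0],[[0,1,0],0]]}}

```text
time: 8.38
tcp_pos: [546.5, 12.9, 69.1]
tcp_rot: [[-1.0, 0.019, 0.0], [0.019, 1.0, -0.001], [-0.0, -0.001, -1.0]]
contact_force: [-1.9, -2.4, 6.4]
opening: 9.5
gripper_force: 63.7
```

{"fn": "apply_moves", "kwargs": {"commands": [[[0,0,0],0],[[0,0,0],0]]}}

```text
time: 8.62
tcp_pos: [546.5, 13.1, 69.1]
tcp_rot: [[-1.0, 0.019, 0.0], [0.019, 1.0, -0.0], [-0.0, -0.0, -1.0]]
contact_force: [-2.0, -2.3, 5.8]
opening: 9.5
gripper_force: 63.7
```

{"fn": "apply_moves", "kwargs": {"commands": [[[0,3,0],0],[[0,3,0],0],[[0,3,0],0],[[0,3,0],0],[[0,1,0],0],[[0,1,0],0],[[0,1,0],0],[[0,1,0],0]]}}

```text
time: 9.62
tcp_pos: [546.8, 28.3, 69.1]
tcp_rot: [[-1.0, 0.019, 0.0], [0.019, 1.0, -0.002], [-0.0, -0.002, -1.0]]
contact_force: [-2.1, -2.3, 6.1]
opening: 9.0
gripper_force: 63.8
```

{"fn": "apply_moves", "kwargs": {"commands": [[[0,2,0],0],[[0,2,0],0],[[0,1,0],0],[[0,1,0],0],[[0,1,0],0],[[0,1,0],0],[[0,0.5,0],0],[[0,0.5,0],0]]}}

```text
time: 10.62
tcp_pos: [547.0, 37.3, 69.1]
tcp_rot: [[-1.0, 0.019, 0.0], [0.019, 1.0, -0.001], [-0.0, -0.001, -1.0]]
contact_force: [-1.6, -3.6, 5.5]
opening: 9.0
gripper_force: 63.9
```

{"fn": "apply_moves", "kwargs": {"commands": [[[0,0.6,0],0],[[0,0.6,0],0],[[0,0.6,0],0],[[0,0.6,0],0]]}}

```text
time: 11.12
tcp_pos: [547.1, 39.7, 69.1]
tcp_rot: [[-1.0, 0.019, 0.0], [0.019, 1.0, -0.002], [-0.0, -0.002, -1.0]]
contact_force: [-0.8, -3.3, 6.9]
opening: 9.1
gripper_force: 63.9
```

{"fn": "apply_moves", "kwargs": {"commands": [[[0,0.6,0],0],[[0,0.6,0],0],[[0,0.6,0],0],[[0,0.6,0],0]]}}

```text
time: 11.62
tcp_pos: [547.1, 42.1, 69.1]
tcp_rot: [[-1.0, 0.019, 0.0], [0.019, 1.0, -0.001], [-0.0, -0.001, -1.0]]
contact_force: [-1.9, -3.1, 5.1]
opening: 9.6
gripper_force: 63.9
```

{"fn": "apply_moves", "kwargs": {"commands": [[[0,0.6,0],0],[[0,0.6,0],0],[[0,0.6,0],0],[[0,0.6,0],0]]}}

```text
time: 12.12
tcp_pos: [547.1, 44.5, 69.1]
tcp_rot: [[-1.0, 0.019, 0.0], [0.019, 1.0, -0.001], [-0.0, -0.001, -1.0]]
contact_force: [-1.7, -2.9, 6.2]
opening: 9.6
gripper_force: 63.9
```

{"fn": "apply_moves", "kwargs": {"commands": [[[0,0.6,0],0],[[0,0.6,0],0],[[0,0.6,0],0],[[0,0.6,0],0]]}}

```text
time: 12.62
tcp_pos: [547.2, 46.9, 69.1]
tcp_rot: [[-1.0, 0.019, 0.0], [0.019, 1.0, -0.002], [-0.0, -0.002, -1.0]]
contact_force: [-1.3, -3.0, 6.6]
opening: 9.3
gripper_force: 63.9
```

{"fn": "apply_moves", "kwargs": {"commands": [[[0,0.6,0],0],[[0,0.6,0],0],[[0,0.6,0],0],[[0,0.6,0],0]]}}

```text
time: 13.12
tcp_pos: [547.2, 49.3, 69.1]
tcp_rot: [[-1.0, 0.019, 0.0], [0.019, 1.0, -0.002], [-0.0, -0.002, -1.0]]
contact_force: [-2.2, -2.2, 6.1]
opening: 9.3
gripper_force: 63.9
```

{"fn": "apply_moves", "kwargs": {"commands": [[[0,0.6,0],0],[[0,0.6,0],0],[[0,0.6,0],0],[[0,0.6,0],0]]}}

```text
time: 13.62
tcp_pos: [547.3, 51.8, 69.1]
tcp_rot: [[-1.0, 0.019, 0.0], [0.019, 1.0, -0.001], [-0.0, -0.001, -1.0]]
contact_force: [-1.8, -3.5, 5.5]
opening: 9.3
gripper_force: 63.9
```

{"fn": "apply_moves", "kwargs": {"commands": [[[0,0.8,0],0],[[0,0.8,0],0],[[0,0.8,0],0]]}}

```text
time: 14.0
tcp_pos: [547.3, 54.2, 69.1]
tcp_rot: [[-1.0, 0.019, 0.0], [0.019, 1.0, -0.001], [-0.0, -0.001, -1.0]]
contact_force: [-1.9, -2.0, 6.9]
opening: 9.2
gripper_force: 63.9
```

{"fn": "apply_moves", "kwargs": {"commands": [[[0,0.6,0],0],[[0,0.6,0],0],[[0,0.6,0],0],[[0,0.6,0],0]]}}

```text
time: 14.5
tcp_pos: [547.3, 56.6, 69.1]
tcp_rot: [[-1.0, 0.019, 0.0], [0.019, 1.0, -0.001], [-0.0, -0.001, -1.0]]
contact_force: [-1.8, -2.7, 5.8]
opening: 9.2
gripper_force: 63.9
```

{"fn": "apply_moves", "kwargs": {"commands": [[[0,0.6,0],0],[[0,0.6,0],0],[[0,0.6,0],0],[[0,0.6,0],0]]}}

```text
time: 15.0
tcp_pos: [547.4, 59.0, 69.1]
tcp_rot: [[-1.0, 0.019, 0.0], [0.019, 1.0, -0.001], [-0.0, -0.001, -1.0]]
contact_force: [-2.7, -2.1, 5.9]
opening: 9.5
gripper_force: 63.9
```

{"fn": "apply_moves", "kwargs": {"commands": [[[0,0.6,0],0],[[0,0.6,0],0],[[0,0.6,0],0],[[0,0.6,0],0]]}}

```text
time: 15.5
tcp_pos: [547.5, 61.4, 69.1]
tcp_rot: [[-1.0, 0.019, 0.0], [0.019, 1.0, -0.001], [-0.0, -0.001, -1.0]]
contact_force: [-2.2, -3.0, 5.8]
opening: 9.5
gripper_force: 63.9
```

{"fn": "apply_moves", "kwargs": {"commands": [[[0,0.6,0],0],[[0,0.6,0],0],[[0,0.6,0],0],[[0,0.6,0],0]]}}

```text
time: 16.0
tcp_pos: [547.5, 63.8, 69.1]
tcp_rot: [[-1.0, 0.019, 0.0], [0.019, 1.0, -0.001], [-0.0, -0.001, -1.0]]
contact_force: [-2.5, -3.5, 5.8]
opening: 9.1
gripper_force: 63.9
```

{"fn": "apply_moves", "kwargs": {"commands": [[[0,0.6,0],0],[[0,0.6,0],0],[[0,0.6,0],0],[[0,0.6,0],0]]}}

```text
time: 16.5
tcp_pos: [547.5, 66.2, 69.1]
tcp_rot: [[-1.0, 0.019, 0.0], [0.019, 1.0, -0.001], [-0.0, -0.001, -1.0]]
contact_force: [-1.9, -2.8, 5.8]
opening: 9.9
gripper_force: 63.9
```

{"fn": "apply_moves", "kwargs": {"commands": [[[0,0.6,0],0],[[0,0.6,0],0],[[0,0.6,0],0],[[0,0.6,0],0]]}}

```text
time: 17.0
tcp_pos: [547.6, 68.6, 69.1]
tcp_rot: [[-1.0, 0.019, 0.0], [0.019, 1.0, -0.001], [-0.0, -0.001, -1.0]]
contact_force: [-1.3, -2.8, 5.8]
opening: 9.6
gripper_force: 63.9
```

{"fn": "apply_moves", "kwargs": {"commands": [[[0,0.6,0],0],[[0,0.6,0],0],[[0,0.6,0],0],[[0,0.6,0],0]]}}

```text
time: 17.5
tcp_pos: [547.6, 71.0, 69.1]
tcp_rot: [[-1.0, 0.019, 0.0], [0.019, 1.0, -0.001], [-0.0, -0.001, -1.0]]
contact_force: [-1.8, -3.3, 6.5]
opening: 9.6
gripper_force: 63.9
```

{"fn": "apply_moves", "kwargs": {"commands": [[[0,0.6,0],0],[[0,0.6,0],0],[[0,0.6,0],0],[[0,0.6,0],0]]}}

```text
time: 18.0
tcp_pos: [547.7, 73.4, 69.1]
tcp_rot: [[-1.0, 0.019, 0.0], [0.019, 1.0, -0.001], [-0.0, -0.001, -1.0]]
contact_force: [-1.4, -3.0, 5.9]
opening: 9.6
gripper_force: 63.9
```

{"fn": "apply_moves", "kwargs": {"commands": [[[0,0.6,0],0],[[0,0.6,0],0],[[0,0.6,0],0],[[0,0.6,0],0]]}}

```text
time: 18.5
tcp_pos: [547.8, 75.8, 69.1]
tcp_rot: [[-1.0, 0.019, 0.0], [0.019, 1.0, -0.001], [-0.0, -0.001, -1.0]]
contact_force: [-1.4, -3.8, 5.8]
opening: 9.5
gripper_force: 63.9
```

{"fn": "apply_moves", "kwargs": {"commands": [[[0,0.5,0],0],[[0,0.5,0],0],[[0,0.6,0],0]]}}

```text
time: 18.88
tcp_pos: [547.8, 77.4, 69.1]
tcp_rot: [[-1.0, 0.019, 0.0], [0.019, 1.0, -0.001], [-0.0, -0.001, -1.0]]
contact_force: [-2.6, -2.9, 5.8]
opening: 9.3
gripper_force: 63.9
```

{"fn": "apply_moves", "kwargs": {"commands": [[[0,0.6,0],0],[[0,0.6,0],0],[[0,0.6,0],0],[[0,0.6,0],0]]}}

```text
time: 19.38
tcp_pos: [547.8, 79.8, 69.1]
tcp_rot: [[-1.0, 0.019, 0.0], [0.019, 1.0, -0.001], [-0.0, -0.001, -1.0]]
contact_force: [-1.1, -2.8, 6.2]
opening: 9.7
gripper_force: 63.9
```

{"fn": "apply_moves", "kwargs": {"commands": [[[0,0.6,0],0],[[0,0.6,0],0],[[0,0.6,0],0],[[0,0.6,0],0]]}}

```text
time: 19.88
tcp_pos: [547.8, 82.2, 69.1]
tcp_rot: [[-1.0, 0.019, 0.0], [0.019, 1.0, -0.001], [-0.0, -0.001, -1.0]]
contact_force: [-2.3, -2.7, 5.6]
opening: 9.3
gripper_force: 63.9
```

{"fn": "apply_moves", "kwargs": {"commands": [[[0,0.6,0],0],[[0,0.6,0],0],[[0,0.6,0],0],[[0,0.6,0],0]]}}

```text
time: 20.38
tcp_pos: [547.9, 84.6, 69.1]
tcp_rot: [[-1.0, 0.019, 0.0], [0.019, 1.0, -0.001], [-0.0, -0.001, -1.0]]
contact_force: [-0.9, -2.4, 5.4]
opening: 9.2
gripper_force: 63.9
```

{"fn": "apply_moves", "kwargs": {"commands": [[[0,0.6,0],0],[[0,0.6,0],0],[[0,0.6,0],0],[[0,0.6,0],0]]}}

```text
time: 20.88
tcp_pos: [547.9, 87.0, 69.1]
tcp_rot: [[-1.0, 0.019, 0.0], [0.019, 1.0, -0.001], [-0.0, -0.001, -1.0]]
contact_force: [-1.6, -3.4, 6.6]
opening: 9.3
gripper_force: 63.9
```

{"fn": "apply_moves", "kwargs": {"commands": [[[0,0.6,0],0],[[0,0.6,0],0],[[0,0.6,0],0],[[0,0.6,0],0]]}}

```text
time: 21.38
tcp_pos: [548.0, 89.4, 69.1]
tcp_rot: [[-1.0, 0.019, 0.0], [0.019, 1.0, -0.001], [-0.0, -0.001, -1.0]]
contact_force: [-1.8, -2.8, 6.1]
opening: 9.4
gripper_force: 63.9
```

{"fn": "apply_moves", "kwargs": {"commands": [[[0,0.6,0],0],[[0,0.6,0],0],[[0,0.6,0],0],[[0,0.6,0],0]]}}

```text
time: 21.88
tcp_pos: [548.1, 91.8, 69.1]
tcp_rot: [[-1.0, 0.019, 0.0], [0.019, 1.0, -0.001], [-0.0, -0.001, -1.0]]
contact_force: [-0.4, -2.6, 6.4]
opening: 9.5
gripper_force: 63.9
```

{"fn": "apply_moves", "kwargs": {"commands": [[[0,0.6,0],0],[[0,0.6,0],0],[[0,0.6,0],0],[[0,0.6,0],0]]}}

```text
time: 22.38
tcp_pos: [548.1, 94.2, 69.1]
tcp_rot: [[-1.0, 0.019, 0.0], [0.019, 1.0, -0.001], [-0.0, -0.001, -1.0]]
contact_force: [-1.0, -2.9, 5.9]
opening: 9.5
gripper_force: 63.9
```

{"fn": "apply_moves", "kwargs": {"commands": [[[0,0.6,0],0],[[0,0.6,0],0],[[0,0.6,0],0],[[0,0.6,0],0]]}}

```text
time: 22.88
tcp_pos: [548.2, 96.7, 69.1]
tcp_rot: [[-1.0, 0.019, 0.0], [0.019, 1.0, -0.001], [-0.0, -0.001, -1.0]]
contact_force: [-0.8, -2.8, 6.6]
opening: 9.6
gripper_force: 63.9
```

{"fn": "apply_moves", "kwargs": {"commands": [[[0,0.6,0],0],[[0,0.6,0],0],[[0,0.6,0],0],[[0,0.6,0],0]]}}

```text
time: 23.38
tcp_pos: [548.2, 99.0, 69.1]
tcp_rot: [[-1.0, 0.019, 0.0], [0.019, 1.0, -0.001], [-0.0, -0.001, -1.0]]
contact_force: [-2.5, -2.7, 5.8]
opening: 9.2
gripper_force: 63.9
```

{"fn": "apply_moves", "kwargs": {"commands": [[[0,0.6,0],0],[[0,0.6,0],0],[[0,0.6,0],0],[[0,0.6,0],0]]}}

```text
time: 23.88
tcp_pos: [548.3, 101.5, 69.1]
tcp_rot: [[-1.0, 0.019, 0.0], [0.019, 1.0, -0.001], [-0.0, -0.001, -1.0]]
contact_force: [-1.0, -3.2, 6.1]
opening: 9.0
gripper_force: 63.9
```

{"fn": "apply_moves", "kwargs": {"commands": [[[0,0.6,0],0],[[0,0.6,0],0],[[0,0.6,0],0],[[0,0.6,0],0]]}}

```text
time: 24.38
tcp_pos: [548.3, 103.8, 69.1]
tcp_rot: [[-1.0, 0.019, 0.0], [0.019, 1.0, -0.001], [-0.0, -0.001, -1.0]]
contact_force: [-1.4, -2.7, 6.0]
opening: 9.4
gripper_force: 63.9
```

{"fn": "apply_moves", "kwargs": {"commands": [[[0,0.6,0],0],[[0,0.6,0],0],[[0,0.6,0],0],[[0,0.6,0],0]]}}

```text
time: 24.88
tcp_pos: [548.4, 106.2, 69.1]
tcp_rot: [[-1.0, 0.019, 0.0], [0.019, 1.0, -0.001], [-0.0, -0.001, -1.0]]
contact_force: [-1.4, -2.4, 5.9]
opening: 9.5
gripper_force: 63.9
```

{"fn": "apply_moves", "kwargs": {"commands": [[[0,0.6,0],0],[[0,0.6,0],0],[[0,0.6,0],0],[[0,0.6,0],0]]}}

```text
time: 25.38
tcp_pos: [548.4, 108.7, 69.1]
tcp_rot: [[-1.0, 0.019, 0.0], [0.019, 1.0, -0.001], [-0.0, -0.001, -1.0]]
contact_force: [-1.3, -3.0, 5.8]
opening: 9.6
gripper_force: 63.9
```

{"fn": "apply_moves", "kwargs": {"commands": [[[0,0.6,0],0],[[0,0.6,0],0],[[0,0.6,0],0],[[0,0.6,0],0]]}}

```text
time: 25.88
tcp_pos: [548.4, 111.1, 69.1]
tcp_rot: [[-1.0, 0.019, 0.0], [0.019, 1.0, -0.001], [-0.0, -0.001, -1.0]]
contact_force: [-1.7, -2.8, 7.1]
opening: 9.6
gripper_force: 63.9
```

{"fn": "apply_moves", "kwargs": {"commands": [[[0,0.6,0],0],[[0,0.6,0],0],[[0,0.6,0],0],[[0,0.6,0],0]]}}

```text
time: 26.38
tcp_pos: [548.5, 112.4, 69.1]
tcp_rot: [[-1.0, 0.02, -0.0], [0.02, 1.0, -0.003], [0.0, -0.003, -1.0]]
contact_force: [-2.3, -4.8, 6.9]
opening: 9.1
gripper_force: 64.0
```

The carriage lagged 1.1 mm and the force rose to -4.8 N, so it has begun to bind. I'll press slightly further.

{"fn": "apply_moves", "kwargs": {"commands": [[[0,0.5,0],0],[[0,0.5,0],0],[[0,0.5,0],0]]}}

```text
time: 26.75
tcp_pos: [548.5, 112.9, 69.1]
tcp_rot: [[-1.0, 0.02, -0.001], [0.02, 1.0, -0.005], [0.001, -0.005, -1.0]]
contact_force: [-2.4, -6.2, 9.4]
opening: 9.4
gripper_force: 64.2
```

{"fn": "apply_moves", "kwargs": {"commands": [[[0,0.5,0],0],[[0,0.5,0],0],[[0,0.5,0],0],[[0,0.3,0],0]]}}

```text
time: 27.25
tcp_pos: [548.6, 113.5, 69.1]
tcp_rot: [[-1.0, 0.021, -0.001], [0.021, 1.0, -0.007], [0.001, -0.007, -1.0]]
contact_force: [-2.3, -7.8, 8.9]
opening: 9.8
gripper_force: 64.4
```

{"fn": "apply_moves", "kwargs": {"commands": [[[0,0,0],0],[[0,0,0],0],[[0,-1,0],0],[[0,-1,0],0],[[0,-1.5,0],0],[[0,-1.5,0],0],[[0,-1.5,0],0],[[0,-1.5,0],0],[[0,-1.5,0],0],[[0,-1.5,0],0],[[0,-1.5,0],0],[[0,-1.5,0],0],[[0,0,0],0],[[0,0,0],0]]}}

```text
time: 29.0
tcp_pos: [548.3, 103.6, 69.1]
tcp_rot: [[-1.0, 0.019, 0.001], [0.019, 1.0, 0.0], [-0.001, 0.0, -1.0]]
contact_force: [-0.8, 1.5, 6.0]
opening: 9.5
gripper_force: 63.8
```

```bash
python3 - <<'E'
from h import *
import json
c=optics.get_calibration("wrist"); im=optics.snapshot("wrist"); cv2.imwrite("pics/w4.png",im)
json.dump({k:np.array(v).tolist() for k,v in c.items()},open("w4.json","w"))
s=read_state(); print(s["tcp_pos"],s["contact_force"],s["joint_pos"])
cv2.imwrite("pics/w4z.png",cv2.resize(im[200:400,200:460],None,fx=3,fy=3,interpolation=cv2.INTER_CUBIC))
E
```

```text
[548.26746504 103.5914965   69.08365312] [-0.8137797   2.23786146  5.1258437 ] [ 22.44388396  33.1071888  -45.5048851  109.7220565   30.60122544
  49.95543713  50.10388604]
```

View pics/w4z.png

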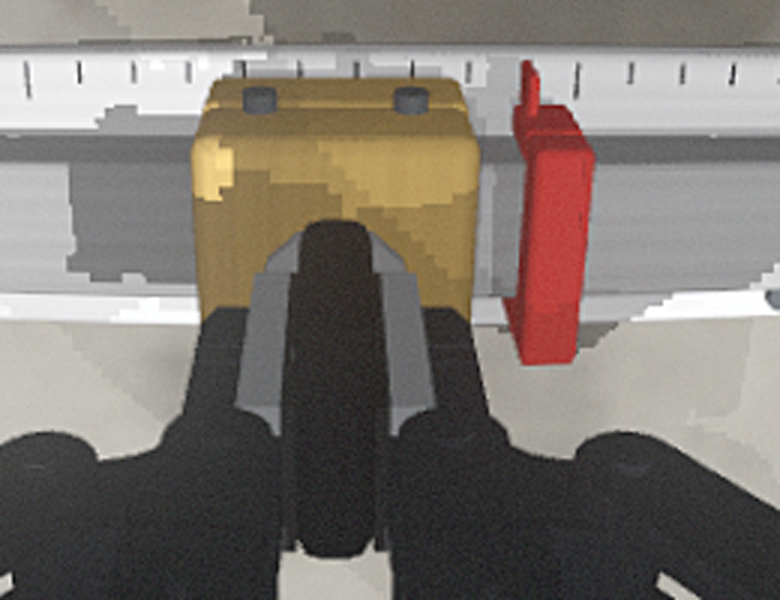

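The gap is clearly visible: carriage edge at x=478, tell-tale at x≈525 in the crop, about 10 mm by TCP travel. I'll check the number and then turn.

```bash
python3 - <<'E'
from h import *
import json
c=json.load(open("w4.json")); P=lambda a,b,z: onz("wrist",200+a/3,200+b/3,z,c)[:2]
print(P(478,180,44),P(193,180,44),P(525,180,36),P(593,180,36))
E
```

```text
[531.2562064  126.48670647] [530.43219662  83.67978313] [534.79015677 135.13018627] [535.11095313 146.28525679]
```

{"fn": "apply_moves", "kwargs": {"commands": [[[0,0,0],4],[[0,0,0],8],[[0,0,0],8],[[0,0,0],8],[[0,0,0],8],[[0,0,0],8],[[0,0,0],8],[[0,0,0],8],[[0,0,0],4],[[0,0,0],0],[[0,0,0],0]]}}

```text
time: 30.42
tcp_pos: [548.2, 103.3, 69.1]
tcp_rot: [[-0.422, 0.907, 0.0], [0.907, 0.422, -0.0], [-0.0, 0.0, -1.0]]
contact_force: [-0.3, 1.2, 5.5]
opening: 9.3
gripper_force: 63.8
```

{"fn": "apply_moves", "kwargs": {"commands": [[[0,0,0],0],[[0,0,0],0],[[0,0,0],0],[[0,0,0],0],[[0,0,-10],0],[[0,0,-25],0],[[0,0,-40],0],[[0,0,-40],0],[[0,0,0],0],[[0,0,0],0],[[0,0,0],0]], "fingers": 0.5}}

```text
time: 31.8
tcp_pos: [546.8, 103.1, 182.3]
tcp_rot: [[-0.421, 0.907, -0.003], [0.907, 0.421, -0.001], [0.001, -0.003, -1.0]]
contact_force: [0.1, 0.8, -0.8]
opening: 42.2
gripper_force: 0.0
```

```bash
python3 - <<'E'
from h import *
import json
c=optics.get_calibration("wrist"); im=optics.snapshot("wrist"); cv2.imwrite("pics/w5.png",im)
json.dump({k:np.array(v).tolist() for k,v in c.items()},open("w5.json","w"))
s=read_state(); print(s["tcp_pos"],s["contact_force"],s["opening"],s["time"])
x,y=map(int,px("wrist",np.array([548.,115,44]),c)); x0,y0=max(0,x-80),max(0,y-80);print(x0,y0)
cv2.imwrite("pics/w5z.png",cv2.resize(im[y0:y0+160,x0:x0+200],None,fx=3.5,fy=3.5,interpolation=cv2.INTER_CUBIC))
E
```

```text
[546.83757402 103.17075839 182.24901932] [ 0.65588604 -0.18740326 -0.97095538] 42.70639517684362 31.85
238 133
```

View pics/w5z.png

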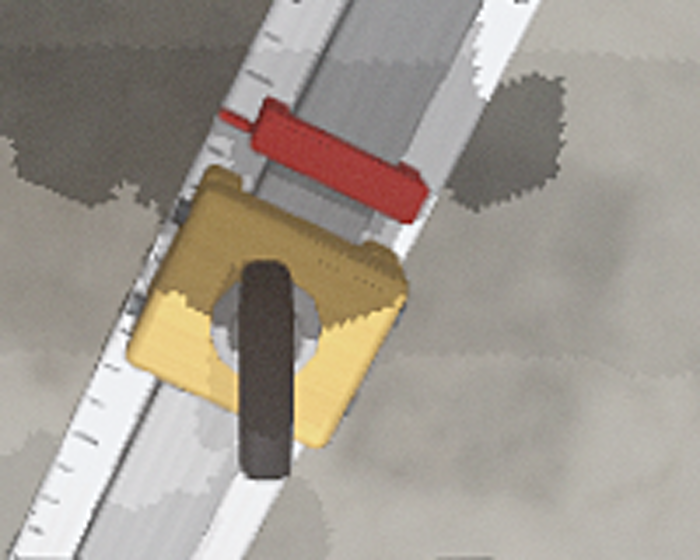

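The view shows the wing turned about 63° relative to the carriage, and a clear gap between the front edge (305,225) and the tell-tale's back (332,184).

```bash
python3 - <<'E'
from h import *
import json
c=json.load(open("w5.json")); P=lambda a,b,z: onz("wrist",238+a/3.5,133+b/3.5,z,c)[:2]
d=np.array([.022,1])
for p in [(305,225,44),(332,184,36)]: print(P(*p),P(*p)@d)
a,b=P(266,265,88),P(266,475,88); print(a,b,np.degrees(np.arctan2(*(b-a)[::-1])))
E
```

```text
[547.63175345 128.12428181] 140.1721803897568
[550.01816662 137.27769119] 149.37809085488794
[538.89169283 126.89226583] [556.0386794   90.24864664] -64.92326279882502
```

```bash
python3 -c "
from rig import close_job
print(close_job())"
```

```text
the job is handed in; nothing more can be done
None
```

The job is handed in, with no verdict returned: I felt the tight spot at about 5 N, drew the carriage back to about 9 mm clear of the tell-tale, turned the knob about 64° clockwise to tight and let go.

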